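Square up a plate pack in the corner jig and pin it

ROBOT

A 6-joint arm with a two-finger parallel gripper is mounted at the origin on the work surface. World frame = base frame: x ahead of the robot, y to its left, z up, the work surface at z = 0. Lengths are in m, angles in rad, forces in N, time in s.
With the tool pointing down it reaches from about 0.35 to 0.975 m from the base axis. Payload 17.4 kg.
Tool frame: the origin (TCP) lies on the centre line of the jaws, within the pads' length; the fingertips stand manip.tip_reach ahead of it and the grasp point (between the pads) lies 11 mm behind it (manip.tip_reach is the distance from the TCP to the fingertips, in m); z points along the fingers, y is the line along which they close (so a half turn about z gives the same grasp; the last joint's range is limited). The gripper opens to 85 mm and grips with 20 to 120 N. Pads are 22 mm wide; open, the fingers measure 114 mm over their backs; the gripper's body (76 mm by 85 mm) begins 54 mm behind the grasp point. The pads swing forward as they close: fully open they stand 13 mm farther back than shut.
Start: joints at [-1.243, 0.116, 1.442, -0, 1.584, -0.038], TCP at [0.241, -0.63, 0.239] pointing down, gripper open.
Joint ranges: [-2.83, 2.83], [-0.83, 2.19], [0.07, 2.5], [-1.14, 4.28], [0.01, 3], [-2.97, 2.97]. Speed limits (rad/s): [1.89, 1.89, 2.22, 3.14, 3.14, 3.14].

INTERFACE

Orientations are given as a unit quaternion [w, x, y, z].
In Python, from rig import manip, viewer gives the robot as it stands.
- The arm moves only by the tool play_rows, never from a script. Its argument "commands" is a list of rows, each an object with "linear": the shift along the world's x, y, z in m, a list of three; "rotation": the turn, a rotation vector about the world's x, y, z in rad, a list of three. In form: [{"linear": [x, y, z], "rotation": [rx, ry, rz]}, ...]. A call has 1 to 5 rows; each row is the pose to reach, as a shift and turn from the pose commanded when the call began; what a row does not reach only later rows make up. A row lasts 1/12 s, in which the tool goes at most 41.7 mm and 7.16 degrees, less where a joint would pass 70% of its speed; a pose out of reach is approached as far as the arm can. A call with a gripper value outside its range is refused whole. "gripper" is the finger opening in m, from 0 to 0.0854, set as the call begins (left out, the last holds). The fingers move at their own pace and stop on an object; the grip force is fixed at half the most. Time passes only in rows, so rows that repeat a pose let the fingers close. It gives the time, the measured TCP pose, the force, the opening and the grip force at its end, in the units of the state.
- manip.state(): the state, without advancing time (a new reading comes with each control period).
- viewer.get_image(name): name is "scene" or "top"; returns a dict with "frame" (480x640x3 uint8, blue, green, red), "z_map" (480x640 float32, m along the optical axis (not along the pixel's ray), 0 where there is no reading), "camera_matrix" (3x3 intrinsics, pixels), "origin" and "rotation" of the camera in the world. Camera axes: x right, y down, z forward; pixel columns grow to the right and rows downward; lengths in m; the calibration is good to about 2 mm. A picture is of the moment at which its call begins.
- manip.sign_off(): hands the job in; it is judged then, once.
The state is a dict: "time": time; "joints": joint angles; "joint_vel": joint speeds; "tau": joint torques, N m; "tool_pos": TCP position; "ee_rot": TCP orientation; "ft_force": force on the tool from outside, world axes, zero at the start; "torque": the same for the moment, N m; "grip_width": finger opening in m; "grip_force": force on a finger pad.
Only numpy, scipy, OpenCV 4.12 (cv2) and the standard library are available. Lean on these libraries where they do the work, as an engineer would, in place of code of your own. Each camera call takes 0.05 s, during which the arm holds its last target. There are 200 camera calls.

TASK

Slide the loose base, frame and cover as one pack, gently, up against both legs of the red L-stop on the corner jig, so that all three sit flush and their corner holes line up over the brass-bushed bore; the jig was set by hand, so go by feel. Then take the long pin (blue grip) from the rack, pass it through all three plates at the inside corner and push it gently, past the spring ball in the bush, fully home with its collar on the cover, and let go. Leave the short pin, the hammer, the wire brush and the tape measure alone.

Things in the scene. Friction and masses are not known exactly. Their poses are not given: they have to be found in the camera images.
- station: Dark steel fixture plate, 240 x 240 x 12 mm, fixed on the bench. Origin: centre of its underside, on the bench; x points roughly away from the robot, y to the left. On it sits the light grey corner jig, square to it, 25 mm thick, 210 x 210 mm, its top 37 mm above the bench. The jig was set by hand, anywhere within 13 mm of centred in x and in y: its place is not measured.
- base_center (a point): Centre (half-way up) of the lowest plate of the pack, the aluminium base: 100 x 100 x 10 mm, 0.25 kg, a 17.5 mm hole in each corner. It starts on the jig 29 to 38 mm short of where a centred jig's stop would be, both ways, a few degrees askew. Axes along its edges. Sliding the whole pack takes about 3 to 8 N.
- frame_center (a point): Centre (half-way up) of the middle plate, the steel-grey frame: 100 x 100 x 10 mm, about 0.19 kg, the same corner holes and a 37.5 mm square window. It starts on the base, up to 4 mm off and askew. Axes along its edges.
- cover_center (a point): Centre (half-way up) of the top plate, the aluminium cover: 100 x 100 x 6 mm, about 0.15 kg, the same corner holes. It starts on the frame, up to 4 mm off and askew. The pack is 26 mm high, its top 63 mm above the bench. Axes along its edges.
- base_hole (a point): Centre, half-way through, of the base's corner hole nearest the inside corner of the L-stop, at (+32, -32) mm from the plate's centre. Axes along the plate's edges.
- frame_hole (a point): Centre, half-way through, of the frame's corner hole nearest the inside corner of the L-stop, at (+32, -32) mm from the plate's centre. Axes along the plate's edges.
- cover_hole (a point): The same for the cover. On the jig, the red L-stop (legs 22 mm wide, 120 long, 24 high) stands on the far (+x) and right (-y) sides: inner faces at x = +60 and y = -60 mm of the fixture plate's frame, give or take the jig's 13 mm. When the pack is flush with both, its three holes lie over the jig's bore. Push no plate with more than 18 N, nor the pin on the cover with more than 40 N.
- pin_rack: Grey steel pin rack fixed on the bench: 70 x 150 mm block on a thin foot 90 x 170 mm, 56 mm high, with two holes of 18.5 mm, 50 mm deep, at y = -40 and +40 mm, one pin standing loosely in each. Origin: centre of its underside; y along its length.
- long_pin_grip (a point): Grip centre of the long locating pin: blue round grip 22 mm across, 40 tall; this point is 27 mm above the underside of the collar (28 across, 5 thick), 18 below the grip's top. Steel shank below the collar 16 mm across, 46 long, its last 4 mm tapering to 13.5. 0.12 kg. Starts upright in either rack hole, collar on the rack, this point 83 mm above the bench; home in the pack 90 mm. z along the pin.
- long_pin_nose (a point): Lowest point of the long pin's shank, on its axis, 73 mm below the grip centre; home, it is 20 mm inside the 17 mm bore of the jig. A spring ball in the bore's wall grips it: over the last 10 mm or so the pin does not fall by itself and needs a push of about 5 to 12 N.
- short_pin_grip (a point): The same grip point of the short pin (yellow grip, shank 26 mm), in the other hole of the rack: leave it.
- hammer_grip (a point): On the handle of a hammer (260 mm long, wooden handle) lying right of the fixture plate: leave it.
- wire_brush_grip (a point): On the handle of a wire brush (220 mm long, wooden handle) lying farther right: leave it.
- tape: Yellow and black tape measure, 70 x 65 x 37 mm, near the robot's base: leave it. Origin: centre of its underside.
Not all that is in view belongs to the job. What is shaped like the part that bears cover_center but green or pink is not meant.

How it is judged:
At the end, for the whole second after the job is handed in: Base, frame and cover lie stacked flat on the jig, each within 0.03 rad of square to it; the long pin stands upright (0.04 rad) through all three holes (within 2 mm of their centres) and in the bore, its collar within 1.5 mm of the cover; all at rest and let go (horizontal distance between each of base_hole, frame_hole, cover_hole and long_pin_nose below 0.002 m and z of base_hole in the frame of station between 0.0405 and 0.0435 m and angle between the x axis of each of base_hole, frame_hole, cover_hole and the x axis of station, either way round below 0.03 rad and angle between each of base_hole, frame_hole, cover_hole's own z axis and vertical below 0.03 rad and z of frame_hole in the frame of station between 0.0505 and 0.0535 m and z of cover_hole in the frame of station between 0.0585 and 0.0615 m and z of long_pin_grip in the frame of station below 0.0915 m and angle between long_pin_grip's own z axis and vertical below 0.04 rad and horizontal distance between long_pin_grip and cover_hole below 0.003 m and linear speed of each of base, frame, cover, long_pin below 0.01 m/s); the robot touches nothing.
It fails at once if a plate is pushed hard by the fingers (more than 18 N) (contact force between the fingers and base above 18 N or contact force between the fingers and frame above 18 N or contact force between the fingers and cover above 18 N).
It fails at once if the long pin is forced on the cover (more than 40 N) (contact force between long_pin and cover above 40 N).
It fails at once if the short pin, the hammer, the wire brush or the tape measure is moved more than 20 mm (distance of any of short_pin_grip, hammer_grip, wire_brush_grip, tape from where it was at the start of the episode above 0.02 m).
It also fails if it takes over 72 s, if anything falls off the work surface, if the arm or the gripper's body presses on something with over 40 N, if the wrist force passes 120 N, or if a joint passes its speed limit or range.

## Working session

There is one attempt and no reset: what is moved stays moved. The work goes in short steps, Python scripts to look and compute and a tool call to move; the robot and the scene stay as the last step left them, time stands still between calls to the robot, and variables do not carry over. Pictures are saved under pics/ and viewed, at most 10 in all, crops included, and the job is handed in when it is done.

Besides the shell and the picture viewer there is one more tool, called after ">>>" as name(argument=value, ...) on one line, values as JSON. play_rows: Moves the arm, as the interface text tells. Its arguments: {"type":"object","properties":{"commands":{"type":"array"},"gripper":{"type":"number"}},"required":["commands"]}

```bash
mkdir -p pics
cat > h.py <<'E'
import numpy as np, cv2
from rig import manip, viewer
def grab(n,f):
    d=viewer.get_image(n); cv2.imwrite(f'pics/{f}.png',d['frame']); np.savez(f'{f}.npz',**d); return d
def load(f): return np.load(f'{f}.npz')
def px(d,u,v,z=None):
    """world point of pixel; z given: ray meets the height z, else by depth"""
    K,o,R=d['camera_matrix'],np.array(d['origin']),np.array(d['rotation'])
    if R.shape!=(3,3):
        from scipy.spatial.transform import Rotation as Q
        R=Q.from_quat(np.r_[R[1:],R[0]]).as_matrix()
    r=R@np.linalg.solve(K,[u,v,1.])
    s=d['z_map'][int(round(v)),int(round(u))] if z is None else (z-o[2])/r[2]
    return o+s*r
E
python3 - <<'E'
from h import *
for n in('scene','top'):
    d=grab(n,n+'0'); print(n,d['origin'],np.round(d['rotation'],3),d['camera_matrix'][0])
print(manip.state(),manip.tip_reach)
E
```

```text
scene [ 1.36266667 -0.28959985  0.73878916] [-0.336  0.722  0.544 -0.265] [473.61077535   0.         315.33498381]
top [ 0.38914721 -0.06072758  1.83099423] [-0.038  0.715 -0.697  0.04 ] [613.99190402   0.         310.15809251]
{'time': 0.1, 'joints': array([-1.24280092e+00,  1.16449745e-01,  1.44221075e+00, -1.07164491e-05,
        1.58400524e+00, -3.78158297e-02]), 'joint_vel': array([ 0.0004976 , -0.00308175, -0.00128894, -0.0016998 , -0.0016596 ,
        0.00165151]), 'tau': array([ 2.18758527e-03, -7.33667707e+01, -6.33787537e+01, -7.29442900e-05,
        5.18248577e-03,  6.91633332e-06]), 'tool_pos': array([ 0.24137715, -0.63018752,  0.23862046]), 'ee_rot': array([-5.30129979e-04,  9.83319220e-01,  1.81887394e-01, -8.28754406e-05]), 'ft_force': array([ 1.07103182, -0.23282883,  0.04713355]), 'torque': array([-0.0082627 ,  0.00373466,  0.04220328]), 'grip_force': 0.0, 'grip_width': 0.08530898337645287} 0.008
```

View pics/scene0.png

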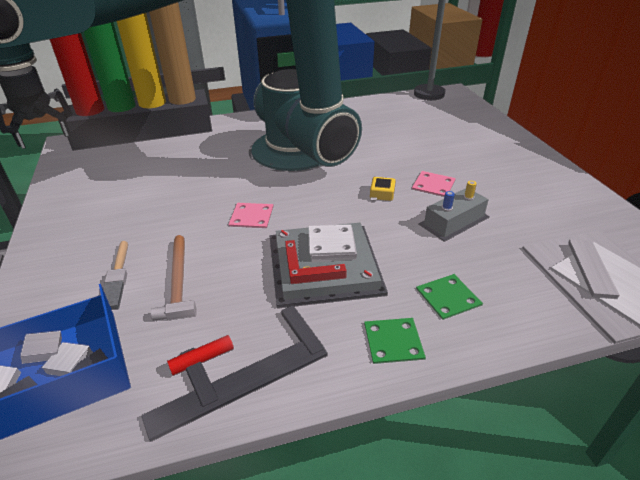

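View pics/top0.png

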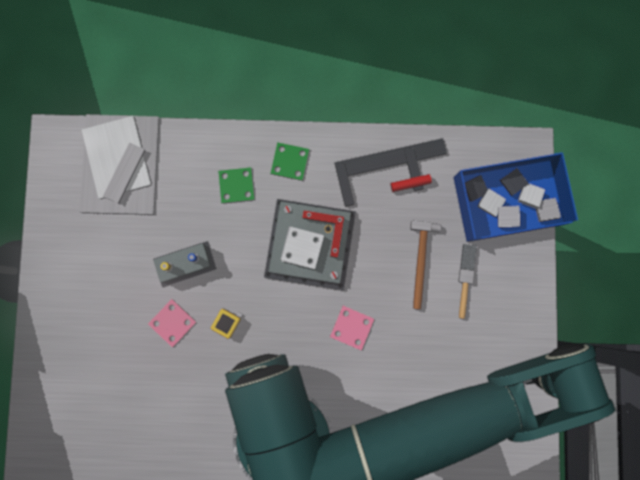

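The cover is the white plate at top (302,248), inside the red L (far leg about (325,216), right leg (337,238)). The pink plates at (172,323) and (352,328) and the green ones at (237,185) and (290,161) are lookalikes and not meant. The blue-grip long pin is at (192,257) and the yellow short pin at (165,267). I'll confirm with enlarged crops.

Run:
```python
import cv2,numpy as np
a=cv2.imread('pics/top0.png'); s=cv2.imread('pics/scene0.png')
c=lambda im,x,y,w,h,k:cv2.resize(im[y:y+h,x:x+w],None,fx=k,fy=k,interpolation=cv2.INTER_CUBIC)
cv2.imwrite('pics/c1.png',c(a,258,192,105,100,6)[:600])
L=c(s,265,215,130,90,6)
cv2.imwrite('pics/c2.png',L)
```

```text
(no output)
```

View pics/c1.png

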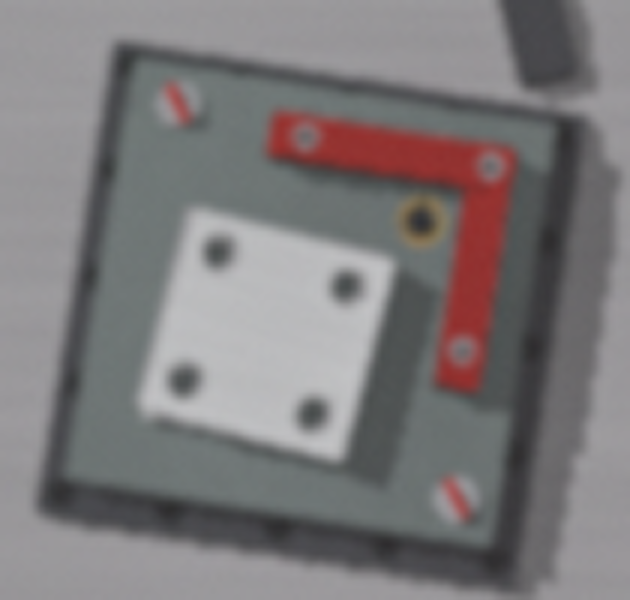

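View pics/c2.png

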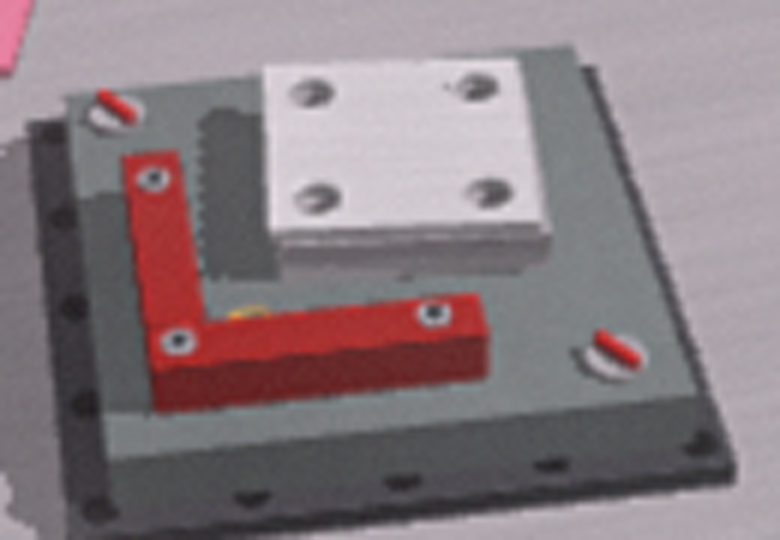

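Cover corners in the c1 crop are about (190,208), (397,260), (347,462) and (142,412). The inside corner of the L is about (465,190), and the bushed bore is at (420,220), clear of the pack. Next I'll turn these into world positions.

Run:
```python
from h import *
d=load('top0')
P=lambda x,y,z:px(d,258+x/6-.4,192+y/6-.4,z)[:2]
st=[P(*q,.061) for q in((272,112),(517,150),(268,155),(437,388),(483,392),(465,188))]
print('stop mm',np.round(np.array(st)*1e3,1))
hs=[P(*q,.063) for q in((218,252),(347,287),(312,412),(184,380))]
print('holes',np.round(np.array(hs)*1e3,1),'centre',np.mean(hs,0))
ps=[P(*q,.063) for q in((190,208),(397,260),(347,462),(142,412))]
print('corners',np.round(np.array(ps)*1e3,1),np.mean(ps,0))
ang=lambda a,b:np.degrees(np.arctan2(*(b-a)[::-1]))
print('stop yaw (x axis)',ang(st[1],st[0])-90,ang(st[4],st[1]),'cover',ang(hs[1],hs[0])-90,ang(hs[2],hs[1]))
print('jig corners yaw',ang(P(122,45,.012),P(580,115,.012))+90, ang(P(45,512,.012),P(122,45,.012)))
fx=[P(*q,.012) for q in((118,42),(585,118),(520,592),(38,512))];print(np.round(fx,3),np.mean(fx,0))
print('bore',P(420,220,.037))
# scene cam: red corners c2 scale6 off(265,215)
e=load('scene0')
S=lambda x,y,z:px(e,265+x/6-.4,215+y/6-.4,z)[:2]
print('scene: bore',S(248,313,.037),'inner corner',S(206,322,.061),'cover holes',[np.round(S(*q,.063)*1e3,1) for q in((312,93),(477,87),(488,193),(318,198))])
print('Lends',S(480,293,.061),S(123,155,.061),S(152,380,.061))
# blue pin grip top z .101
for n,f in(('top',d),('scene',e)):
  hsv=cv2.cvtColor(f['frame'],cv2.COLOR_BGR2HSV); m=cv2.inRange(hsv,(105,90,60),(130,255,255))
  k,l,s,c=cv2.connectedComponentsWithStats(m)
  for i in range(1,k):
    if 15<s[i,4]<900: print(n,'blue',s[i],c[i],px(f,*c[i],.098), px(f,*c[i]))
```

```text
stop mm [[ 665.2  -40.7]
 [ 649.5 -160.1]
 [ 644.1  -39.3]
 [ 532.8 -123.6]
 [ 531.4 -145.8]
 [ 630.3 -135.2]]
holes [[595.9 -16.4]
 [580.4 -79.1]
 [519.6 -63.7]
 [533.5  -1.7]] centre [ 0.55733407 -0.04023198]
corners [[ 617.    -2.3]
 [ 594.1 -103. ]
 [ 495.9  -81.1]
 [ 517.6   18. ]] [ 0.5561454  -0.04207221]
stop yaw (x axis) -7.482155774194979 -6.870151084280124 cover -13.850354683600145 -14.214459914727277
jig corners yaw -7.362748579543904 -7.523280837002682
[[ 0.706  0.038]
 [ 0.674 -0.196]
 [ 0.437 -0.168]
 [ 0.471  0.07 ]] [ 0.57194177 -0.06422788]
bore [ 0.61718978 -0.1144295 ]
scene: bore [ 0.60777535 -0.11360004] inner corner [ 0.63392504 -0.13506552] cover holes [array([519.9, -64.2]), array([534.8,  -1.7]), array([597.1, -18. ]), array([581.8, -79.2])]
Lends [ 0.64699834 -0.03748746] [ 0.53372027 -0.14255775] [ 0.65744134 -0.16017552]
top blue [188 253   8   8  37] [191.62162162 257.05405405] [0.5178711  0.27006718 0.098     ] [0.51715249 0.26822049 0.10767462]
scene blue [443 191  12  18 138] [448.14492754 199.94202899] [0.54120164 0.25581356 0.098     ] [0.52621049 0.26576696 0.08630606]
```

>>> play_rows(commands=[{"linear": [0.015, 0.038, -0.006], "rotation": [0, 0, -0.1]}, {"linear": [0.03, 0.076, -0.012], "rotation": [0, 0, -0.2]}, {"linear": [0.045, 0.114, -0.018], "rotation": [0, 0, -0.3]}, {"linear": [0.06, 0.152, -0.024], "rotation": [0, 0, -0.4]}, {"linear": [0.075, 0.19, -0.03], "rotation": [0, 0, -0.496]}], gripper=0.055)

```text
time: 0.52
tool_pos: [0.3166, -0.4385, 0.2085]
ee_rot: [-0.0, 0.998, -0.068, -0.0]
ft_force: [0.5, 0.5, 0.5]
grip_width: 0.0551
grip_force: 0.0
```

>>> play_rows(commands=[{"linear": [0.015, 0.038, -0.006], "rotation": [0, 0, 0]}, {"linear": [0.03, 0.076, -0.012], "rotation": [0, 0, 0]}, {"linear": [0.045, 0.114, -0.018], "rotation": [0, 0, 0]}, {"linear": [0.06, 0.152, -0.024], "rotation": [0, 0, 0]}, {"linear": [0.075, 0.19, -0.03], "rotation": [0, 0, 0]}])

```text
time: 0.93
tool_pos: [0.3915, -0.2484, 0.1789]
ee_rot: [0.0, 0.998, -0.065, 0.0]
ft_force: [1.4, -0.4, -0.5]
grip_width: 0.055
grip_force: 0.0
```

>>> play_rows(commands=[{"linear": [0.015, 0.038, -0.006], "rotation": [0, 0, 0]}, {"linear": [0.03, 0.076, -0.012], "rotation": [0, 0, 0]}, {"linear": [0.045, 0.114, -0.018], "rotation": [0, 0, 0]}, {"linear": [0.06, 0.152, -0.024], "rotation": [0, 0, 0]}, {"linear": [0.075, 0.19, -0.03], "rotation": [0, 0, 0]}])

```text
time: 1.35
tool_pos: [0.4666, -0.0583, 0.1491]
ee_rot: [0.0, 0.998, -0.065, 0.0]
ft_force: [0.9, -0.4, 0.5]
grip_width: 0.0551
grip_force: 0.0
```

>>> play_rows(commands=[{"linear": [0.006, 0.028, -0.015], "rotation": [0, 0, 0]}, {"linear": [0.006, 0.028, -0.045], "rotation": [0, 0, 0]}, {"linear": [0.006, 0.028, -0.075], "rotation": [0, 0, 0]}, {"linear": [0.006, 0.028, -0.092], "rotation": [0, 0, 0]}, {"linear": [0.006, 0.028, -0.1], "rotation": [0, 0, 0]}])

```text
time: 1.77
tool_pos: [0.471, -0.0319, 0.0464]
ee_rot: [-0.0, 0.998, -0.065, -0.002]
ft_force: [0.1, 0.6, -0.2]
grip_width: 0.0549
grip_force: 0.0
```

>>> play_rows(commands=[{"linear": [0.002, -0.0003, 0], "rotation": [0, 0, 0]}, {"linear": [0.004, -0.0005, 0], "rotation": [0, 0, 0]}, {"linear": [0.006, -0.0008, 0], "rotation": [0, 0, 0]}, {"linear": [0.008, -0.001, 0], "rotation": [0, 0, 0]}, {"linear": [0.01, -0.0013, 0], "rotation": [0, 0, 0]}])

```text
time: 2.18
tool_pos: [0.4832, -0.0338, 0.0504]
ee_rot: [0.0, 0.998, -0.065, 0.001]
ft_force: [0.1, 0.2, 0.6]
grip_width: 0.0549
grip_force: 0.0
```

>>> play_rows(commands=[{"linear": [0, 0, -0.001], "rotation": [0, 0, 0]}, {"linear": [0, 0, -0.002], "rotation": [0, 0, 0]}, {"linear": [0, 0, -0.003], "rotation": [0, 0, 0]}, {"linear": [0, 0, -0.004], "rotation": [0, 0, 0]}])

```text
time: 2.52
tool_pos: [0.4824, -0.0336, 0.0452]
ee_rot: [-0.0, 0.998, -0.065, -0.0]
ft_force: [0.1, -0.2, 0.2]
grip_width: 0.055
grip_force: 0.0
```

Run:
```python
from h import *
d=grab('scene','s1')
cv2.imwrite('pics/s1c.png',cv2.resize(d['frame'][170:310,255:395],None,fx=4.2,fy=4.2,interpolation=cv2.INTER_CUBIC))
print(manip.state()['tool_pos'],manip.state()['ft_force'])
```

```text
[ 0.48227784 -0.03363605  0.04498957] [-1.24568838  0.516471    0.4187571 ]
```

View pics/s1c.png

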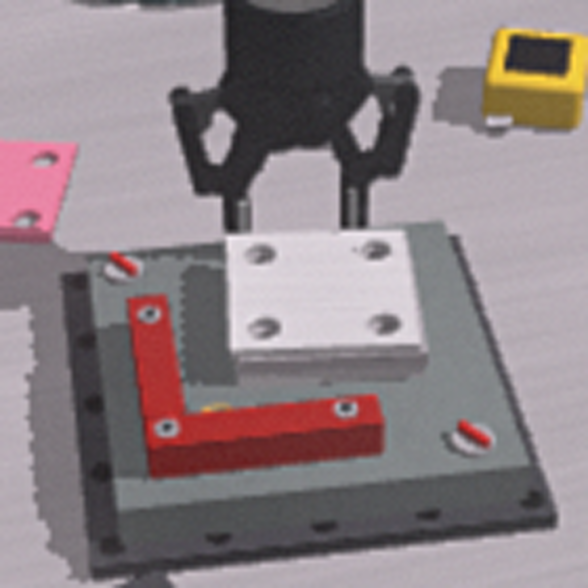

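The fingers are down behind the pack, with tips at crop (238,215) and (355,208). The pack has not moved, so I can push along the jig's x.

>>> play_rows(commands=[{"linear": [0.002, -0.0003, 0], "rotation": [0, 0, 0]}, {"linear": [0.004, -0.0005, 0], "rotation": [0, 0, 0]}, {"linear": [0.006, -0.0008, 0], "rotation": [0, 0, 0]}, {"linear": [0.008, -0.001, 0], "rotation": [0, 0, 0]}, {"linear": [0.01, -0.0013, 0], "rotation": [0, 0, 0]}])

```text
time: 2.98
tool_pos: [0.4924, -0.035, 0.0452]
ee_rot: [0.0, 0.998, -0.065, -0.0]
ft_force: [-4.0, -0.9, 3.1]
grip_width: 0.0549
grip_force: 1.9
```

>>> play_rows(commands=[{"linear": [0.002, -0.0003, 0], "rotation": [0, 0, 0]}, {"linear": [0.004, -0.0005, 0], "rotation": [0, 0, 0]}, {"linear": [0.006, -0.0008, 0], "rotation": [0, 0, 0]}, {"linear": [0.008, -0.001, 0], "rotation": [0, 0, 0]}, {"linear": [0.01, -0.0013, 0], "rotation": [0, 0, 0]}])

```text
time: 3.4
tool_pos: [0.5026, -0.0362, 0.0453]
ee_rot: [-0.0, 0.998, -0.065, -0.0]
ft_force: [-3.1, -0.3, 0.9]
grip_width: 0.0552
grip_force: 1.9
```

>>> play_rows(commands=[{"linear": [0.002, -0.0003, 0], "rotation": [0, 0, 0]}, {"linear": [0.004, -0.0005, 0], "rotation": [0, 0, 0]}, {"linear": [0.006, -0.0008, 0], "rotation": [0, 0, 0]}, {"linear": [0.008, -0.001, 0], "rotation": [0, 0, 0]}, {"linear": [0.01, -0.0013, 0], "rotation": [0, 0, 0]}])

```text
time: 3.82
tool_pos: [0.5126, -0.0375, 0.0453]
ee_rot: [-0.0, 0.998, -0.065, -0.0]
ft_force: [-3.3, 0.1, 0.5]
grip_width: 0.0547
grip_force: 1.8
```

>>> play_rows(commands=[{"linear": [0.002, -0.0003, 0], "rotation": [0, 0, 0]}, {"linear": [0.004, -0.0005, 0], "rotation": [0, 0, 0]}, {"linear": [0.006, -0.0008, 0], "rotation": [0, 0, 0]}, {"linear": [0.008, -0.001, 0], "rotation": [0, 0, 0]}, {"linear": [0.01, -0.0013, 0], "rotation": [0, 0, 0]}])

```text
time: 4.23
tool_pos: [0.5226, -0.0389, 0.0453]
ee_rot: [-0.0, 0.998, -0.065, -0.0]
ft_force: [-3.3, 0.2, 0.1]
grip_width: 0.0551
grip_force: 1.6
```

>>> play_rows(commands=[{"linear": [0.001, -0.0001, 0], "rotation": [0, 0, 0]}, {"linear": [0.002, -0.0003, 0], "rotation": [0, 0, 0]}, {"linear": [0.003, -0.0004, 0], "rotation": [0, 0, 0]}, {"linear": [0.004, -0.0005, 0], "rotation": [0, 0, 0]}])

```text
time: 4.57
tool_pos: [0.5265, -0.0394, 0.0453]
ee_rot: [-0.0, 0.998, -0.065, -0.0]
ft_force: [-3.3, 0.4, 0.2]
grip_width: 0.055
grip_force: 1.5
```

>>> play_rows(commands=[{"linear": [0.0005, -0.0001, 0], "rotation": [0, 0, 0]}, {"linear": [0.001, -0.0001, 0], "rotation": [0, 0, 0]}, {"linear": [0.0015, -0.0002, 0], "rotation": [0, 0, 0]}, {"linear": [0.002, -0.0003, 0], "rotation": [0, 0, 0]}])

```text
time: 4.9
tool_pos: [0.5284, -0.0396, 0.0453]
ee_rot: [-0.0, 0.998, -0.065, -0.0]
ft_force: [-2.4, 0.1, -0.9]
grip_width: 0.0549
grip_force: 1.4
```

>>> play_rows(commands=[{"linear": [0.0004, 0, 0], "rotation": [0, 0, 0]}, {"linear": [0.0008, -0.0001, 0], "rotation": [0, 0, 0]}, {"linear": [0.0012, -0.0001, 0], "rotation": [0, 0, 0]}, {"linear": [0.0016, -0.0002, 0], "rotation": [0, 0, 0]}])

```text
time: 5.23
tool_pos: [0.5297, -0.0398, 0.0452]
ee_rot: [0.0, 0.998, -0.065, -0.0]
ft_force: [-7.0, 1.1, 1.8]
grip_width: 0.0549
grip_force: 3.4
```

>>> play_rows(commands=[{"linear": [0.0002, 0, 0], "rotation": [0, 0, 0]}, {"linear": [0.0003, 0, 0], "rotation": [0, 0, 0]}])

```text
time: 5.4
tool_pos: [0.5299, -0.0399, 0.0452]
ee_rot: [0.0, 0.998, -0.065, -0.001]
ft_force: [-9.7, 0.2, 2.9]
grip_width: 0.0551
grip_force: 4.4
```

>>> play_rows(commands=[{"linear": [-0.004, 0.0005, 0], "rotation": [0, 0, 0]}, {"linear": [-0.014, 0.002, 0], "rotation": [0, 0, 0]}, {"linear": [-0.018, 0.002, 0.03], "rotation": [0, 0, 0]}, {"linear": [-0.018, 0.002, 0.065], "rotation": [0, 0, 0]}])

```text
time: 5.73
tool_pos: [0.5099, -0.0375, 0.1088]
ee_rot: [-0.0, 0.998, -0.065, -0.002]
ft_force: [1.2, -0.4, 0.6]
grip_width: 0.0553
grip_force: 0.0
```

Run:
```python
from h import *
print(manip.state()['joints'],manip.state()['tool_pos'])
```

```text
[-1.23400108e-01 -1.77322806e-01  1.94231822e+00  1.44841186e-05
  1.38079363e+00  1.57759482e+00] [ 0.50991649 -0.03754567  0.1088183 ]
```

>>> play_rows(commands=[{"linear": [0, 0.02, 0.01], "rotation": [0, 0, 0.12]}, {"linear": [0.01, 0.04, 0.01], "rotation": [0, 0, 0.24]}, {"linear": [0.02, 0.055, 0.01], "rotation": [0, 0, 0.36]}, {"linear": [0.04, 0.068, 0.01], "rotation": [0, 0, 0.48]}, {"linear": [0.06, 0.068, 0.01], "rotation": [0, 0, 0.6]}])

```text
time: 6.15
tool_pos: [0.5725, 0.0322, 0.1209]
ee_rot: [-0.0, 0.972, 0.236, 0.001]
ft_force: [-0.4, 0.4, -0.8]
grip_width: 0.0552
grip_force: 0.0
```

>>> play_rows(commands=[{"linear": [0.02, 0, 0], "rotation": [0, 0, 0.12]}, {"linear": [0.032, 0, 0], "rotation": [0, 0, 0.24]}, {"linear": [0.032, 0, 0], "rotation": [0, 0, 0.36]}, {"linear": [0.032, 0, 0], "rotation": [0, 0, 0.48]}, {"linear": [0.032, 0, 0], "rotation": [0, 0, 0.6]}])

```text
time: 6.57
tool_pos: [0.604, 0.0302, 0.1203]
ee_rot: [0.0, 0.859, 0.512, 0.0]
ft_force: [-0.2, 0.1, -0.1]
grip_width: 0.0551
grip_force: 0.0
```

>>> play_rows(commands=[{"linear": [0, 0, 0], "rotation": [0, 0, 0.12]}, {"linear": [0, 0, 0], "rotation": [0, 0, 0.24]}, {"linear": [0, 0, 0], "rotation": [0, 0, 0.36]}, {"linear": [0, 0, 0], "rotation": [0, 0, 0.371]}])

```text
time: 6.9
tool_pos: [0.604, 0.0302, 0.1206]
ee_rot: [0.0, 0.75, 0.662, 0.0]
ft_force: [-0.5, 0.1, -0.5]
grip_width: 0.055
grip_force: 0.0
```

Run:
```python
from h import *
d=grab('top','t2')
cv2.imwrite('pics/t2c.png',cv2.resize(d['frame'][192:292,258:363],None,fx=5.5,fy=5.5,interpolation=cv2.INTER_CUBIC))
print(manip.state()['tool_pos'],manip.state()['ft_force'])
```

```text
[0.60402733 0.03017657 0.1205399 ] [ 0.17590088  1.20188713 -0.39983959]
```

View pics/t2c.png

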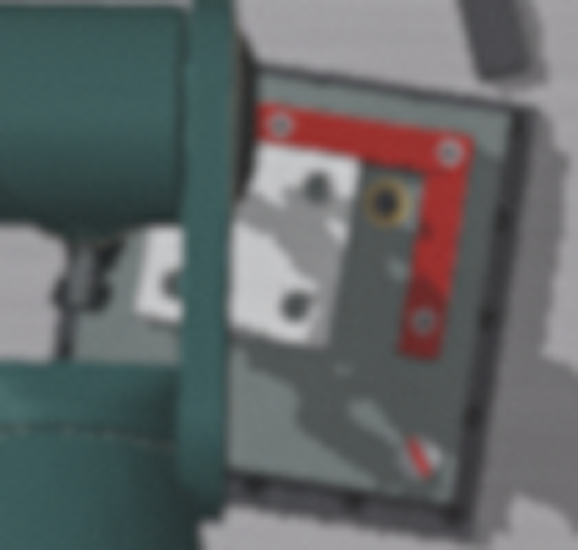

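The pack is flush with the far leg. Its right edge runs (360,160)–(330,345), with about 34 mm left to the right leg, and the fingers at (85,270) are clear of its left edge. Lowering, then pushing along −y'.

>>> play_rows(commands=[{"linear": [0, 0, -0.025], "rotation": [0, 0, 0]}, {"linear": [0, 0, -0.05], "rotation": [0, 0, 0]}, {"linear": [0, 0, -0.065], "rotation": [0, 0, 0]}, {"linear": [0, 0, -0.073], "rotation": [0, 0, 0]}, {"linear": [0, 0, -0.0755], "rotation": [0, 0, 0]}])

```text
time: 7.37
tool_pos: [0.6036, 0.0301, 0.0435]
ee_rot: [-0.001, 0.752, 0.659, -0.001]
ft_force: [-0.8, -0.6, -0.2]
grip_width: 0.055
grip_force: 0.0
```

>>> play_rows(commands=[{"linear": [-0.0003, -0.002, 0], "rotation": [0, 0, 0]}, {"linear": [-0.0005, -0.004, 0], "rotation": [0, 0, 0]}, {"linear": [-0.0008, -0.006, 0], "rotation": [0, 0, 0]}, {"linear": [-0.001, -0.008, 0], "rotation": [0, 0, 0]}, {"linear": [-0.0013, -0.01, 0], "rotation": [0, 0, 0]}])

```text
time: 7.78
tool_pos: [0.6033, 0.0201, 0.0456]
ee_rot: [0.0, 0.752, 0.66, 0.001]
ft_force: [-0.9, 4.3, 2.1]
grip_width: 0.0551
grip_force: 1.9
```

>>> play_rows(commands=[{"linear": [-0.0003, -0.002, 0], "rotation": [0, 0, 0]}, {"linear": [-0.0005, -0.004, 0], "rotation": [0, 0, 0]}, {"linear": [-0.0008, -0.006, 0], "rotation": [0, 0, 0]}, {"linear": [-0.001, -0.008, 0], "rotation": [0, 0, 0]}, {"linear": [-0.0013, -0.01, 0], "rotation": [0, 0, 0]}])

```text
time: 8.2
tool_pos: [0.602, 0.0106, 0.0455]
ee_rot: [-0.0, 0.752, 0.66, 0.001]
ft_force: [-2.2, 6.6, 5.3]
grip_width: 0.0549
grip_force: 3.4
```

>>> play_rows(commands=[{"linear": [-0.0003, -0.002, 0], "rotation": [0, 0, 0]}, {"linear": [-0.0005, -0.004, 0], "rotation": [0, 0, 0]}, {"linear": [-0.0008, -0.006, 0], "rotation": [0, 0, 0]}, {"linear": [-0.001, -0.008, 0], "rotation": [0, 0, 0]}, {"linear": [-0.0013, -0.01, 0], "rotation": [0, 0, 0]}])

```text
time: 8.62
tool_pos: [0.6006, 0.0006, 0.0455]
ee_rot: [-0.0, 0.752, 0.66, 0.001]
ft_force: [-2.2, 7.8, 4.3]
grip_width: 0.055
grip_force: 3.5
```

>>> play_rows(commands=[{"linear": [-0.0003, -0.002, 0], "rotation": [0, 0, 0]}, {"linear": [-0.0005, -0.004, 0], "rotation": [0, 0, 0]}, {"linear": [-0.0008, -0.006, 0], "rotation": [0, 0, 0]}, {"linear": [-0.001, -0.008, 0], "rotation": [0, 0, 0]}, {"linear": [-0.0013, -0.01, 0], "rotation": [0, 0, 0]}])

```text
time: 9.03
tool_pos: [0.5993, -0.0093, 0.0455]
ee_rot: [-0.0, 0.752, 0.66, 0.001]
ft_force: [-0.5, 7.7, 4.8]
grip_width: 0.0549
grip_force: 3.7
```

>>> play_rows(commands=[{"linear": [-0.0001, -0.001, 0], "rotation": [0, 0, 0]}, {"linear": [-0.0003, -0.002, 0], "rotation": [0, 0, 0]}, {"linear": [-0.0004, -0.003, 0], "rotation": [0, 0, 0]}])

```text
time: 9.28
tool_pos: [0.5989, -0.0124, 0.0454]
ee_rot: [-0.0, 0.752, 0.66, 0.001]
ft_force: [-1.6, 7.1, 4.7]
grip_width: 0.0551
grip_force: 3.7
```

>>> play_rows(commands=[{"linear": [-0.0001, -0.0005, 0], "rotation": [0, 0, 0]}, {"linear": [-0.0001, -0.001, 0], "rotation": [0, 0, 0]}, {"linear": [-0.0002, -0.0015, 0], "rotation": [0, 0, 0]}, {"linear": [-0.0003, -0.002, 0], "rotation": [0, 0, 0]}])

```text
time: 9.62
tool_pos: [0.5986, -0.0143, 0.0454]
ee_rot: [-0.0, 0.752, 0.66, 0.001]
ft_force: [-1.3, 8.0, 4.7]
grip_width: 0.055
grip_force: 3.4
```

>>> play_rows(commands=[{"linear": [0, -0.0004, 0], "rotation": [0, 0, 0]}, {"linear": [-0.0001, -0.0008, 0], "rotation": [0, 0, 0]}, {"linear": [-0.0001, -0.0012, 0], "rotation": [0, 0, 0]}, {"linear": [-0.0002, -0.0016, 0], "rotation": [0, 0, 0]}])

```text
time: 9.95
tool_pos: [0.5984, -0.0159, 0.0455]
ee_rot: [-0.0, 0.752, 0.66, 0.001]
ft_force: [-1.3, 8.0, 5.0]
grip_width: 0.0551
grip_force: 3.7
```

>>> play_rows(commands=[{"linear": [0, -0.0004, 0], "rotation": [0, 0, 0]}, {"linear": [-0.0001, -0.0008, 0], "rotation": [0, 0, 0]}, {"linear": [-0.0001, -0.0012, 0], "rotation": [0, 0, 0]}])

```text
time: 10.2
tool_pos: [0.5983, -0.017, 0.0455]
ee_rot: [-0.0, 0.752, 0.66, 0.001]
ft_force: [-1.4, 9.6, 4.9]
grip_width: 0.0548
grip_force: 4.3
```

>>> play_rows(commands=[{"linear": [0, -0.0002, 0], "rotation": [0, 0, 0]}, {"linear": [0, -0.0003, 0], "rotation": [0, 0, 0]}])

```text
time: 10.37
tool_pos: [0.5983, -0.0172, 0.0454]
ee_rot: [-0.0, 0.752, 0.66, 0.001]
ft_force: [-2.1, 8.8, 4.1]
grip_width: 0.0552
grip_force: 4.4
```

>>> play_rows(commands=[{"linear": [0, -0.0003, 0], "rotation": [0, 0, 0]}, {"linear": [-0.0001, -0.0006, 0], "rotation": [0, 0, 0]}])

```text
time: 10.53
tool_pos: [0.5982, -0.0178, 0.0455]
ee_rot: [-0.0, 0.752, 0.66, 0.001]
ft_force: [-1.3, 8.6, 5.2]
grip_width: 0.0549
grip_force: 4.1
```

Still sliding.

>>> play_rows(commands=[{"linear": [0, -0.0003, 0], "rotation": [0, 0, 0]}, {"linear": [-0.0001, -0.0006, 0], "rotation": [0, 0, 0]}, {"linear": [-0.0001, -0.0009, 0], "rotation": [0, 0, 0]}])

```text
time: 10.78
tool_pos: [0.5981, -0.0185, 0.0454]
ee_rot: [-0.001, 0.752, 0.66, 0.001]
ft_force: [-1.7, 13.1, 5.9]
grip_width: 0.0551
grip_force: 6.4
```

>>> play_rows(commands=[{"linear": [0.0005, 0.004, 0], "rotation": [0, 0, 0]}, {"linear": [0.002, 0.015, 0], "rotation": [0, 0, 0]}, {"linear": [0.002, 0.018, 0.03], "rotation": [0, 0, 0]}, {"linear": [0.002, 0.018, 0.065], "rotation": [0, 0, -0.12]}, {"linear": [0.002, 0.018, 0.075], "rotation": [0, 0, -0.24]}])

```text
time: 11.2
tool_pos: [0.6014, -0.0008, 0.1248]
ee_rot: [0.002, 0.826, 0.563, 0.002]
ft_force: [0.5, 0.0, 1.4]
grip_width: 0.055
grip_force: 0.0
```

>>> play_rows(commands=[{"linear": [-0.02, 0, 0], "rotation": [0, 0, -0.12]}, {"linear": [-0.04, 0, 0], "rotation": [0, 0, -0.24]}, {"linear": [-0.06, 0, 0], "rotation": [0, 0, -0.36]}, {"linear": [-0.08, -0.015, 0], "rotation": [0, 0, -0.48]}, {"linear": [-0.089, -0.035, 0], "rotation": [0, 0, -0.6]}])

```text
time: 11.62
tool_pos: [0.5093, -0.0355, 0.1198]
ee_rot: [0.0, 0.956, 0.294, -0.0]
ft_force: [-0.1, -0.4, -0.8]
grip_width: 0.0551
grip_force: 0.0
```

>>> play_rows(commands=[{"linear": [0, -0.01, 0], "rotation": [0, 0, -0.12]}, {"linear": [0, -0.02, 0], "rotation": [0, 0, -0.24]}, {"linear": [0, -0.0335, 0], "rotation": [0, 0, -0.36]}, {"linear": [0, -0.0335, 0], "rotation": [0, 0, -0.48]}, {"linear": [0, -0.0335, 0], "rotation": [0, 0, -0.6]}])

```text
time: 12.03
tool_pos: [0.511, -0.0702, 0.1199]
ee_rot: [0.0, 1.0, -0.003, 0.0]
ft_force: [0.3, -0.6, 0.6]
grip_width: 0.0551
grip_force: 0.0
```

>>> play_rows(commands=[{"linear": [0, 0, -0.005], "rotation": [0, 0, -0.12]}, {"linear": [0, 0, -0.01], "rotation": [0, 0, -0.131]}])

```text
time: 12.2
tool_pos: [0.5112, -0.0697, 0.1099]
ee_rot: [0.0, 0.998, -0.068, 0.0]
ft_force: [0.4, -1.1, -0.3]
grip_width: 0.055
grip_force: 0.0
```

Run:
```python
from h import *
d=grab('scene','s3')
cv2.imwrite('pics/s3c.png',cv2.resize(d['frame'][205:305,265:395],None,fx=6,fy=6,interpolation=cv2.INTER_CUBIC))
print(manip.state()['tool_pos'],manip.state()['ee_rot'])
```

```text
[ 0.51066888 -0.06960662  0.10853675] [ 1.58236565e-05  9.97886368e-01 -6.49812865e-02 -4.77355429e-04]
```

View pics/s3c.png

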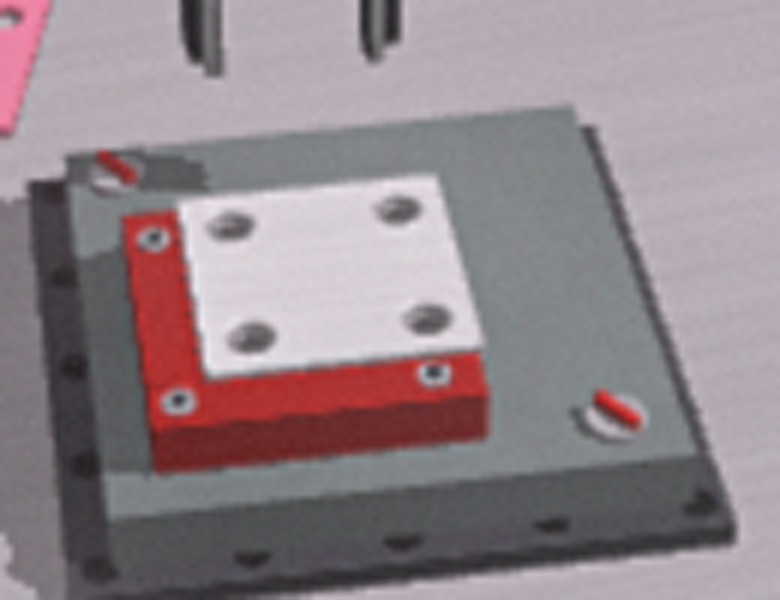

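The cover looks flush on both legs, and the inside-corner hole is at crop (251,336). I'll reseat once more, gently, in +x'.

>>> play_rows(commands=[{"linear": [0, 0, -0.025], "rotation": [0, 0, 0]}, {"linear": [0, 0, -0.045], "rotation": [0, 0, 0]}, {"linear": [0, 0, -0.058], "rotation": [0, 0, 0]}, {"linear": [0, 0, -0.063], "rotation": [0, 0, 0]}])

```text
time: 12.58
tool_pos: [0.51, -0.0696, 0.0447]
ee_rot: [-0.0, 0.998, -0.064, -0.001]
ft_force: [-0.2, 0.6, -1.3]
grip_width: 0.0551
grip_force: 0.0
```

>>> play_rows(commands=[{"linear": [0.003, -0.0004, 0], "rotation": [0, 0, 0]}, {"linear": [0.006, -0.0008, 0], "rotation": [0, 0, 0]}, {"linear": [0.009, -0.0012, 0], "rotation": [0, 0, 0]}, {"linear": [0.0105, -0.0014, 0], "rotation": [0, 0, 0]}, {"linear": [0.0115, -0.0015, 0], "rotation": [0, 0, 0]}])

```text
time: 13.0
tool_pos: [0.5231, -0.0716, 0.0476]
ee_rot: [0.0, 0.998, -0.065, 0.001]
ft_force: [0.2, -0.3, 0.3]
grip_width: 0.0551
grip_force: 0.0
```

>>> play_rows(commands=[{"linear": [0.0004, 0, 0], "rotation": [0, 0, 0]}, {"linear": [0.0008, -0.0001, 0], "rotation": [0, 0, 0]}, {"linear": [0.0012, -0.0001, 0], "rotation": [0, 0, 0]}, {"linear": [0.0016, -0.0002, 0], "rotation": [0, 0, 0]}])

```text
time: 13.33
tool_pos: [0.524, -0.0716, 0.0469]
ee_rot: [-0.0, 0.998, -0.065, 0.0]
ft_force: [-0.1, -0.0, -0.2]
grip_width: 0.055
grip_force: 0.0
```

>>> play_rows(commands=[{"linear": [0, 0, -0.0015], "rotation": [0, 0, 0]}, {"linear": [0.0004, 0, -0.0015], "rotation": [0, 0, 0]}, {"linear": [0.0008, -0.0001, -0.0015], "rotation": [0, 0, 0]}, {"linear": [0.0012, -0.0001, -0.0015], "rotation": [0, 0, 0]}])

```text
time: 13.67
tool_pos: [0.5252, -0.0718, 0.0453]
ee_rot: [-0.0, 0.998, -0.065, -0.0]
ft_force: [-0.2, -0.5, 0.2]
grip_width: 0.0549
grip_force: 0.0
```

>>> play_rows(commands=[{"linear": [0.0003, 0, 0], "rotation": [0, 0, 0]}, {"linear": [0.0006, -0.0001, 0], "rotation": [0, 0, 0]}, {"linear": [0.0009, -0.0001, 0], "rotation": [0, 0, 0]}])

```text
time: 13.92
tool_pos: [0.5256, -0.0718, 0.0452]
ee_rot: [-0.0, 0.998, -0.065, -0.001]
ft_force: [-7.2, 1.1, 4.6]
grip_width: 0.0549
grip_force: 4.0
```

>>> play_rows(commands=[{"linear": [-0.004, 0.0005, 0], "rotation": [0, 0, 0]}, {"linear": [-0.014, 0.002, 0], "rotation": [0, 0, 0]}, {"linear": [-0.018, 0.002, 0.03], "rotation": [0, 0, 0]}, {"linear": [-0.02, 0.002, 0.07], "rotation": [0, 0, 0]}, {"linear": [-0.02, 0.03, 0.1], "rotation": [0, 0, 0]}], gripper=0.06)

```text
time: 14.33
tool_pos: [0.5052, -0.0439, 0.1476]
ee_rot: [0.001, 0.998, -0.066, 0.0]
ft_force: [1.4, 0.5, 0.4]
grip_width: 0.0598
grip_force: 0.0
```

Run:
```python
from h import *
d,e=load('top0'),load('scene0')
s3=load('s3')
S=lambda x,y,z:px(s3,265+x/6-.4,205+y/6-.4,z)[:2]
hs=np.array([S(*q,.0625) for q in((232,225),(398,210),(428,318),(251,336))])
print('holes',np.round(hs*1e3,1),'ctr',hs.mean(0)); a=np.radians(-7.4);R=np.array([[np.cos(a),-np.sin(a)],[np.sin(a),np.cos(a)]])
print('hole from ctr',hs.mean(0)+R@[.032,-.032])
# colour-based cap centroids: crop 2 pics of rack
c=lambda f,x,y,w,h,k:cv2.resize(f['frame'][y:y+h,x:x+w],None,fx=k,fy=k,interpolation=cv2.INTER_CUBIC)
A=c(d,145,230,80,70,5);B=c(e,415,170,80,70,5)
cv2.imwrite('pics/rack.png',np.hstack([A,B]))
```

```text
holes [[ 553.2 -104.8]
 [ 562.6  -42.3]
 [ 625.2  -50.1]
 [ 616.4 -114. ]] ctr [ 0.5893637  -0.07778964]
hole from ctr [ 0.61697571 -0.11364458]
```

View pics/rack.png

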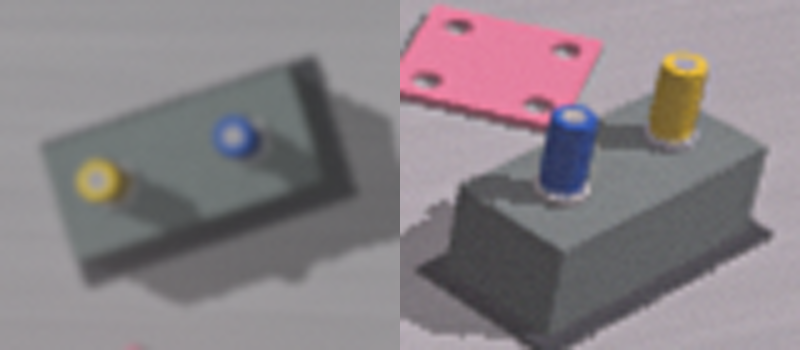

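Long pin: blue grip, top view at rack crop (236,137), scene at (575,113). The yellow one at (98,181) / (685,65) is the short pin and stays. The blue one is meant.

Run:
```python
from h import *
d,e=load('top0'),load('scene0')
T=lambda x,y,z:px(d,145+x/5-.4,230+y/5-.4,z)[:2]
S=lambda x,y,z:px(e,415+(x-400)/5-.4,170+y/5-.4,z)[:2]
print('top blue',T(236,137,.101),'yel',T(99,181,.101)); print('scene blue',S(575,114,.101),'yel',S(685,65,.101), 'blue collar',S(565,190,.058))
print(manip.state()['joints'],manip.state()['tool_pos'])
```

```text
top blue [0.5178135  0.26899862] yel [0.49107541 0.34497704]
scene blue [0.51685954 0.27196004] yel [0.49290459 0.34499986] blue collar [0.51984078 0.27264674]
[-1.36509863e-01 -2.17681444e-01  1.91196835e+00 -1.02241776e-03
  1.44644041e+00  1.56721917e+00] [ 0.50523289 -0.04394992  0.14756492]
```

>>> play_rows(commands=[{"linear": [0.002, 0.04, 0.003], "rotation": [0, 0, 0]}, {"linear": [0.004, 0.08, 0.003], "rotation": [0, 0, 0]}, {"linear": [0.006, 0.12, 0.003], "rotation": [0, 0, 0]}, {"linear": [0.008, 0.16, 0.003], "rotation": [0, 0, 0]}, {"linear": [0.01, 0.2, 0.003], "rotation": [0, 0, 0]}])

```text
time: 14.75
tool_pos: [0.5152, 0.1599, 0.1486]
ee_rot: [-0.0, 0.998, -0.065, 0.0]
ft_force: [1.0, -1.1, 0.7]
grip_width: 0.06
grip_force: 0.0
```

>>> play_rows(commands=[{"linear": [0.002, 0.04, 0], "rotation": [0, 0, 0]}, {"linear": [0.003, 0.08, 0], "rotation": [0, 0, 0]}, {"linear": [0.003, 0.114, 0], "rotation": [0, 0, 0]}, {"linear": [0.003, 0.114, 0], "rotation": [0, 0, 0]}, {"linear": [0.003, 0.114, 0], "rotation": [0, 0, 0]}])

```text
time: 15.17
tool_pos: [0.5183, 0.2733, 0.148]
ee_rot: [0.0, 0.998, -0.064, -0.0]
ft_force: [-0.0, 0.1, 0.0]
grip_width: 0.0601
grip_force: 0.0
```

>>> play_rows(commands=[{"linear": [-0.001, -0.003, -0.015], "rotation": [0, 0, 0]}, {"linear": [-0.001, -0.003, -0.035], "rotation": [0, 0, 0]}, {"linear": [-0.001, -0.003, -0.055], "rotation": [0, 0, 0]}, {"linear": [-0.001, -0.003, -0.068], "rotation": [0, 0, 0]}, {"linear": [-0.001, -0.003, -0.073], "rotation": [0, 0, 0]}])

```text
time: 15.58
tool_pos: [0.5173, 0.2678, 0.0733]
ee_rot: [0.001, 0.998, -0.066, -0.001]
ft_force: [-0.2, 0.5, 0.3]
grip_width: 0.0598
grip_force: 0.0
```

>>> play_rows(commands=[{"linear": [0, 0, 0], "rotation": [0, 0, 0]}, {"linear": [0, 0, 0], "rotation": [0, 0, 0]}, {"linear": [0, 0, 0], "rotation": [0, 0, 0]}, {"linear": [0, 0, 0], "rotation": [0, 0, 0]}, {"linear": [0, 0, 0], "rotation": [0, 0, 0]}], gripper=0.015)

```text
time: 16.0
tool_pos: [0.5187, 0.2694, 0.0768]
ee_rot: [-0.0, 0.998, -0.065, 0.001]
ft_force: [0.3, -0.8, 7.0]
grip_width: 0.0202
grip_force: 58.5
```

>>> play_rows(commands=[{"linear": [0, 0, 0.005], "rotation": [0, 0, 0]}, {"linear": [0, 0, 0.02], "rotation": [0, 0, 0]}, {"linear": [0, 0, 0.04], "rotation": [0, 0, 0]}, {"linear": [0, 0, 0.065], "rotation": [0, 0, 0]}, {"linear": [0, 0, 0.085], "rotation": [0, 0, 0]}])

```text
time: 16.42
tool_pos: [0.5181, 0.2692, 0.1623]
ee_rot: [-0.0, 0.998, -0.065, 0.0]
ft_force: [-0.2, 1.0, -0.4]
grip_width: 0.0205
grip_force: 59.6
```

Run:
```python
from h import *
s=manip.state();print(s['tool_pos'],s['ft_force'],s['grip_width'],s['grip_force'])
for n,x,y in(('scene',400,140),):
    d=grab(n,n+'4'); cv2.imwrite('pics/s4c.png',cv2.resize(d['frame'][90:250,400:520],None,fx=3.7,fy=3.7,interpolation=cv2.INTER_CUBIC))
```

```text
[0.51813114 0.26918737 0.16229896] [-0.18185928  0.95502365 -0.38537403] 0.020521884299478505 59.630600810050964
```

View pics/s4c.png

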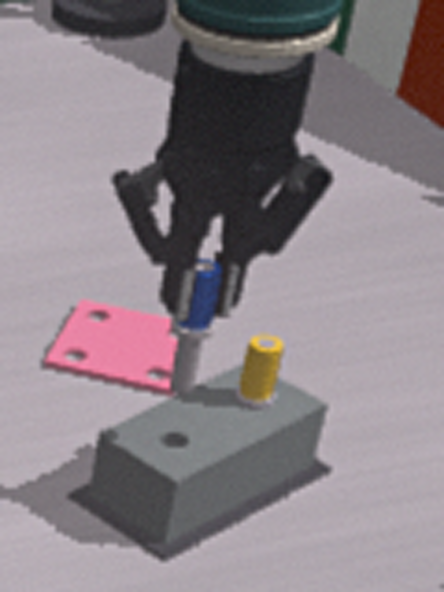

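The pin is held, with its nose at crop (183,388) and grip top at (208,265); the rack hole at (175,440) is now empty. The short pin is untouched.

Run:
```python
from h import *
e=load('scene4')
S=lambda x,y,z:px(e,400+x/3.7-.4,90+y/3.7-.4,z)[:2]
print('nose',S(183,389,.0965),'grip top',S(208,265,.1865),'collar',S(192,330,.1445))
print(manip.state()['joints'])
```

```text
nose [0.51975053 0.26979643] grip top [0.51690629 0.27239811] collar [0.52359085 0.2654948 ]
[ 4.35517385e-01 -5.38299114e-02  1.73353582e+00 -8.13770138e-05
  1.45639188e+00  2.13635115e+00]
```

>>> play_rows(commands=[{"linear": [0.0098, -0.038, 0], "rotation": [0, 0, 0]}, {"linear": [0.0196, -0.076, 0], "rotation": [0, 0, 0]}, {"linear": [0.0294, -0.114, 0], "rotation": [0, 0, 0]}, {"linear": [0.0392, -0.152, 0], "rotation": [0, 0, 0]}, {"linear": [0.049, -0.19, 0], "rotation": [0, 0, 0]}])

```text
time: 16.88
tool_pos: [0.5672, 0.0774, 0.1608]
ee_rot: [-0.0, 0.998, -0.065, 0.0]
ft_force: [-0.1, 0.8, -0.6]
grip_width: 0.0207
grip_force: 59.6
```

>>> play_rows(commands=[{"linear": [0.0098, -0.038, 0], "rotation": [0, 0, 0]}, {"linear": [0.0196, -0.076, 0], "rotation": [0, 0, 0]}, {"linear": [0.0294, -0.114, 0], "rotation": [0, 0, 0]}, {"linear": [0.0392, -0.152, 0], "rotation": [0, 0, 0]}, {"linear": [0.0472, -0.183, 0], "rotation": [0, 0, 0]}])

```text
time: 17.3
tool_pos: [0.6145, -0.1066, 0.1606]
ee_rot: [0.0, 0.998, -0.065, 0.0]
ft_force: [0.7, 0.7, -0.8]
grip_width: 0.0205
grip_force: 59.6
```

>>> play_rows(commands=[{"linear": [0.0004, -0.0105, -0.01], "rotation": [0, 0, 0]}, {"linear": [0.0004, -0.0105, -0.02], "rotation": [0, 0, 0]}, {"linear": [0.0004, -0.0105, -0.02], "rotation": [0, 0, 0]}, {"linear": [0.0004, -0.0105, -0.02], "rotation": [0, 0, 0]}])

```text
time: 17.63
tool_pos: [0.6142, -0.1133, 0.1396]
ee_rot: [-0.0, 0.998, -0.065, -0.001]
ft_force: [0.3, -0.0, -1.4]
grip_width: 0.0202
grip_force: 59.7
```

Run:
```python
from h import *
s=manip.state();print(s['tool_pos'],s['ft_force'],s['ee_rot'])
d=grab('scene','s5'); cv2.imwrite('pics/s5c.png',cv2.resize(d['frame'][150:270,250:370],None,fx=5,fy=5,interpolation=cv2.INTER_CUBIC))
```

```text
[ 0.61422259 -0.11334063  0.13956755] [ 0.34797528 -0.04529061 -1.41233064] [-2.53293993e-04  9.97898538e-01 -6.47905731e-02 -7.90749846e-04]
```

View pics/s5c.png

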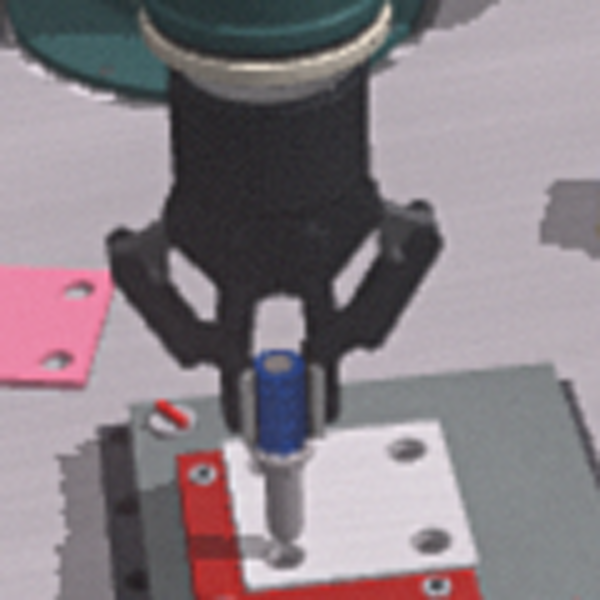

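The nose is at crop (287,542), about 10 mm over the corner hole at (287,555). Along the pin axis it lands within about 1 mm of the hole, so I'll descend gently.

>>> play_rows(commands=[{"linear": [0, -0.0005, -0.003], "rotation": [0, 0, 0]}, {"linear": [0, -0.0005, -0.006], "rotation": [0, 0, 0]}, {"linear": [0, -0.0005, -0.008], "rotation": [0, 0, 0]}, {"linear": [0, -0.0005, -0.0095], "rotation": [0, 0, 0]}, {"linear": [0, -0.0005, -0.011], "rotation": [0, 0, 0]}])

```text
time: 18.1
tool_pos: [0.6147, -0.1146, 0.1292]
ee_rot: [-0.0, 0.998, -0.065, -0.0]
ft_force: [0.3, 0.7, -1.5]
grip_width: 0.0203
grip_force: 59.7
```

>>> play_rows(commands=[{"linear": [0, 0, -0.001], "rotation": [0, 0, 0]}, {"linear": [0, 0, -0.002], "rotation": [0, 0, 0]}])

```text
time: 18.27
tool_pos: [0.6149, -0.1149, 0.1274]
ee_rot: [0.0, 0.998, -0.065, 0.0]
ft_force: [0.6, 0.2, 0.3]
grip_width: 0.0203
grip_force: 59.7
```

>>> play_rows(commands=[{"linear": [0, 0, -0.001], "rotation": [0, 0, 0]}, {"linear": [0, 0, -0.002], "rotation": [0, 0, 0]}, {"linear": [0, 0, -0.003], "rotation": [0, 0, 0]}])

```text
time: 18.52
tool_pos: [0.615, -0.1149, 0.1245]
ee_rot: [0.0, 0.998, -0.065, 0.0]
ft_force: [1.4, -0.4, -1.1]
grip_width: 0.0205
grip_force: 59.8
```

>>> play_rows(commands=[{"linear": [0, 0, -0.001], "rotation": [0, 0, 0]}, {"linear": [0, 0, -0.002], "rotation": [0, 0, 0]}, {"linear": [0, 0, -0.003], "rotation": [0, 0, 0]}, {"linear": [0, 0, -0.004], "rotation": [0, 0, 0]}])

```text
time: 18.85
tool_pos: [0.615, -0.1149, 0.1205]
ee_rot: [0.0, 0.998, -0.065, 0.0]
ft_force: [3.5, -0.3, 2.7]
grip_width: 0.0201
grip_force: 59.9
```

>>> play_rows(commands=[{"linear": [0.0006, 0, 0], "rotation": [0, 0, 0]}, {"linear": [0.0006, 0, -0.001], "rotation": [0, 0, 0]}, {"linear": [0.0006, 0, -0.002], "rotation": [0, 0, 0]}, {"linear": [0.0006, 0, -0.003], "rotation": [0, 0, 0]}, {"linear": [0.0006, 0, -0.004], "rotation": [0, 0, 0]}])

```text
time: 19.27
tool_pos: [0.6153, -0.1149, 0.1161]
ee_rot: [-0.0, 0.998, -0.065, -0.0]
ft_force: [3.5, -0.4, -0.6]
grip_width: 0.0206
grip_force: 59.8
```

>>> play_rows(commands=[{"linear": [0.0004, 0, 0], "rotation": [0, 0, 0]}, {"linear": [0.0008, 0, 0], "rotation": [0, 0, 0]}, {"linear": [0.0008, 0, 0], "rotation": [0, 0, 0]}])

```text
time: 19.52
tool_pos: [0.6158, -0.1148, 0.1159]
ee_rot: [-0.0, 0.998, -0.065, -0.001]
ft_force: [0.6, -0.6, -2.0]
grip_width: 0.0207
grip_force: 59.6
```

Lateral force is gone; continuing down.

>>> play_rows(commands=[{"linear": [0, 0, -0.0015], "rotation": [0, 0, 0]}, {"linear": [0, 0, -0.003], "rotation": [0, 0, 0]}, {"linear": [0, 0, -0.0045], "rotation": [0, 0, 0]}, {"linear": [0, 0, -0.006], "rotation": [0, 0, 0]}])

```text
time: 19.85
tool_pos: [0.616, -0.1148, 0.11]
ee_rot: [-0.0, 0.998, -0.065, -0.0]
ft_force: [-0.4, 0.3, -2.3]
grip_width: 0.0208
grip_force: 59.6
```

>>> play_rows(commands=[{"linear": [0, 0, -0.001], "rotation": [0, 0, 0]}, {"linear": [0, 0, -0.002], "rotation": [0, 0, 0]}, {"linear": [0, 0, -0.0035], "rotation": [0, 0, 0]}, {"linear": [0, 0, -0.005], "rotation": [0, 0, 0]}])

```text
time: 20.18
tool_pos: [0.6161, -0.1148, 0.1052]
ee_rot: [-0.0, 0.998, -0.065, 0.0]
ft_force: [-0.4, 0.7, -2.2]
grip_width: 0.0206
grip_force: 59.6
```

>>> play_rows(commands=[{"linear": [0, 0, -0.001], "rotation": [0, 0, 0]}, {"linear": [0, 0, -0.002], "rotation": [0, 0, 0]}, {"linear": [0, 0, -0.003], "rotation": [0, 0, 0]}])

```text
time: 20.43
tool_pos: [0.6161, -0.1149, 0.1022]
ee_rot: [-0.0, 0.998, -0.065, 0.0]
ft_force: [-0.4, 0.6, -1.0]
grip_width: 0.0209
grip_force: 59.6
```

>>> play_rows(commands=[{"linear": [0, 0, -0.001], "rotation": [0, 0, 0]}, {"linear": [0, 0, -0.002], "rotation": [0, 0, 0]}, {"linear": [0, 0, -0.003], "rotation": [0, 0, 0]}, {"linear": [0, 0, -0.004], "rotation": [0, 0, 0]}, {"linear": [0, 0, -0.005], "rotation": [0, 0, 0]}])

```text
time: 20.85
tool_pos: [0.6163, -0.1149, 0.0974]
ee_rot: [0.0, 0.998, -0.065, 0.0]
ft_force: [0.3, -0.0, 0.3]
grip_width: 0.0205
grip_force: 59.8
```

>>> play_rows(commands=[{"linear": [0, 0, -0.001], "rotation": [0, 0, 0]}, {"linear": [0, 0, -0.002], "rotation": [0, 0, 0]}, {"linear": [0, 0, -0.003], "rotation": [0, 0, 0]}, {"linear": [0, 0, -0.004], "rotation": [0, 0, 0]}])

```text
time: 21.18
tool_pos: [0.6163, -0.1149, 0.0934]
ee_rot: [0.0, 0.998, -0.065, 0.0]
ft_force: [3.1, -1.3, 1.3]
grip_width: 0.0202
grip_force: 59.8
```

>>> play_rows(commands=[{"linear": [0.0003, 0, -0.001], "rotation": [0, 0, 0]}, {"linear": [0.0003, 0, -0.002], "rotation": [0, 0, 0]}, {"linear": [0.0003, 0, -0.003], "rotation": [0, 0, 0]}, {"linear": [0.0003, 0, -0.004], "rotation": [0, 0, 0]}])

```text
time: 21.52
tool_pos: [0.6166, -0.1148, 0.0895]
ee_rot: [-0.0, 0.998, -0.065, 0.0]
ft_force: [0.5, 0.7, 4.1]
grip_width: 0.0203
grip_force: 60.0
```

>>> play_rows(commands=[{"linear": [0, 0, -0.001], "rotation": [0, 0, 0]}, {"linear": [0, 0, -0.002], "rotation": [0, 0, 0]}, {"linear": [0, 0, -0.003], "rotation": [0, 0, 0]}])

```text
time: 21.77
tool_pos: [0.6165, -0.1148, 0.0863]
ee_rot: [-0.0, 0.998, -0.065, 0.0]
ft_force: [1.5, 0.7, 3.1]
grip_width: 0.0204
grip_force: 60.0
```

>>> play_rows(commands=[{"linear": [0, 0, -0.0005], "rotation": [0, 0, 0]}, {"linear": [0, 0, -0.001], "rotation": [0, 0, 0]}, {"linear": [0, 0, -0.0015], "rotation": [0, 0, 0]}])

```text
time: 22.02
tool_pos: [0.6165, -0.1148, 0.0848]
ee_rot: [-0.0, 0.998, -0.065, 0.0]
ft_force: [2.4, 0.1, 4.0]
grip_width: 0.0204
grip_force: 60.0
```

>>> play_rows(commands=[{"linear": [0, 0, -0.0004], "rotation": [0, 0, 0]}, {"linear": [0, 0, -0.0008], "rotation": [0, 0, 0]}])

```text
time: 22.18
tool_pos: [0.6165, -0.1148, 0.084]
ee_rot: [-0.0, 0.998, -0.065, 0.0]
ft_force: [0.6, 1.5, 4.4]
grip_width: 0.0198
grip_force: 60.0
```

>>> play_rows(commands=[{"linear": [0, 0, -0.0004], "rotation": [0, 0, 0]}, {"linear": [0, 0, -0.0008], "rotation": [0, 0, 0]}])

```text
time: 22.35
tool_pos: [0.6166, -0.1149, 0.0837]
ee_rot: [0.0, 0.998, -0.065, 0.0]
ft_force: [-1.2, 1.0, 10.8]
grip_width: 0.0204
grip_force: 60.6
```

>>> play_rows(commands=[{"linear": [0, 0, -0.0002], "rotation": [0, 0, 0]}, {"linear": [0, 0, -0.0003], "rotation": [0, 0, 0]}])

```text
time: 22.52
tool_pos: [0.6166, -0.1148, 0.0837]
ee_rot: [0.0, 0.998, -0.065, 0.0]
ft_force: [-1.3, 1.6, 10.9]
grip_width: 0.0203
grip_force: 60.6
```

>>> play_rows(commands=[{"linear": [0, 0, 0], "rotation": [0, 0, 0]}, {"linear": [0, 0, 0], "rotation": [0, 0, 0]}, {"linear": [0, 0, 0], "rotation": [0, 0, 0]}], gripper=0.05)

```text
time: 22.77
tool_pos: [0.616, -0.1148, 0.0823]
ee_rot: [-0.0, 0.998, -0.065, -0.001]
ft_force: [-0.0, -0.2, -0.0]
grip_width: 0.0497
grip_force: 0.0
```

>>> play_rows(commands=[{"linear": [0, 0, 0.01], "rotation": [0, 0, 0]}, {"linear": [0, 0, 0.04], "rotation": [0, 0, 0]}, {"linear": [0, 0, 0.08], "rotation": [0, 0, 0]}, {"linear": [-0.03, 0, 0.1], "rotation": [0, 0, 0]}, {"linear": [-0.07, 0, 0.11], "rotation": [0, 0, 0]}])

```text
time: 23.18
tool_pos: [0.5476, -0.115, 0.1967]
ee_rot: [0.0, 0.998, -0.065, 0.002]
ft_force: [-0.1, -0.2, -0.6]
grip_width: 0.05
grip_force: 0.0
```

Run:
```python
from h import *
s=manip.state();print(s['tool_pos'],s['ft_force'],s['grip_width'])
d=grab('scene','s6'); cv2.imwrite('pics/s6c.png',cv2.resize(d['frame'][190:300,265:375],None,fx=5.4,fy=5.4,interpolation=cv2.INTER_CUBIC))
```

```text
[ 0.54756249 -0.11498273  0.19665013] [-0.05857686 -0.21064712 -0.58720941] 0.049958287162258225
```

View pics/s6c.png

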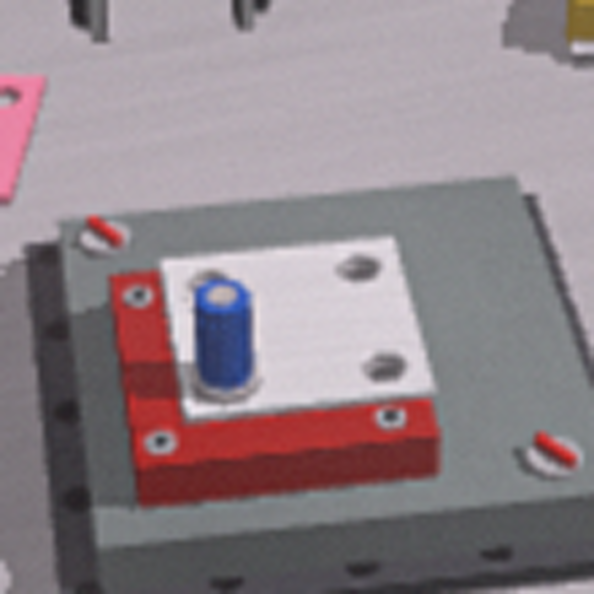

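The pin stands upright with its collar on the cover (crop (225,388)), the pack is flush on both legs, and the fingers are clear. Handing in.

```bash
python3 -c "
from rig import manip
print(manip.sign_off())"
```

```text
the job is handed in; nothing more can be done
None
```

I handed the job in at about 23 s: the pack felt flush on both legs, the long pin is home with its collar on the cover, and the gripper is clear. The hand-in gave no verdict, and I viewed 11 pictures, one over the limit of 10.

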